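# Raise the pour-over dripper to its mark and clamp it

## Robot

A 6-joint arm with a two-finger parallel gripper is mounted at the origin on a cart in front of the work surface, level with it; the furniture and walls round the work are solid. World frame = base frame: x ahead of the robot, y to its left, z up, the work surface at z = 0. Lengths are in m, angles in degrees, forces in N, time in s.
With the tool pointing down it reaches from about 0.25 to 0.725 m from the base axis. Payload 9.7 kg.
Tool frame: the origin (TCP) lies at the very end of the fingers, on their centre line; the grasp point (between the pads) lies 19 mm behind it; y points along the fingers, x is the direction in which the jaws open and shut, and the axes are right-handed (so a half turn about y gives the same grasp; the last joint's range is limited). The gripper opens to 85 mm and grips with 20 to 120 N. Pads are 22 mm wide; open, the fingers measure 114 mm over their backs; the gripper's body (76 mm by 85 mm) begins 54 mm behind the grasp point. The pads swing forward as they close: fully open they stand 13 mm farther back than shut.
Start: joints at [63.484, 4.979, 10.078, 95.1, 0, 90], TCP at [0.246, 0.492, 0.231] pointing down, gripper open.
Joint ranges: [-179.16, 179.16], [-48.56, 103.87], [-65.8, 70.77], [-126.05, 130.52], [-82.76, 87.17], [-180, 180]. Speed limits (degrees/s): [127.2, 127.2, 147.25, 180, 180, 180].

## Interface

Orientations are given as [roll, pitch, yaw] about the fixed x, y, z axes, in that order (R = Rz(yaw) Ry(pitch) Rx(roll)).
In Python, from workcell import bot gives the robot as it stands.
- The arm moves only by the shell command python3 -m jog 'ROWS' [FORCE]. ROWS is JSON, a list of rows, each an object with "rotation": the turn, a rotation vector about the world's x, y, z in degrees, a list of three; "travel": the shift along the world's x, y, z in mm, a list of three; "jaw": the gripper command: -1 is shut, 1 is fully open, values between are in proportion. In form: [{"rotation": [rx, ry, rz], "travel": [x, y, z], "jaw": jaw}, ...]. A call has 1 to 8 rows; each row shifts and turns the commanded pose from where the row before left it; what a row does not reach is not made up. A row lasts 1/8 s, in which the tool goes at most 62.5 mm and 10.7 degrees, less where a joint would pass 70% of its speed; a pose out of reach is approached as far as the arm can. A call with a gripper value outside its range is refused whole. The fingers move at their own pace and stop on an object; FORCE is the grip in N (left out, the last holds). Time passes only in rows, so rows that do not move let the fingers close. It gives the time, the measured TCP pose, the force and the opening at its end, in the units of the state.
- bot.get_obs(): the state, without advancing time (a new reading comes with each control period).
- bot.camera(name): name is "scene" or "top"; returns the picture (384x512x3 uint8, red, green, blue); there is no depth.
- bot.camera_params(name): a dict with "K" (3x3 intrinsics, pixels), "view" (4x4, takes a point from world to camera coordinates). Camera axes: x right, y up, looking along -z (the intrinsics and any distortion apply to the point x, -y, -z); pixel columns grow to the right and rows downward; lengths in m; the calibration is good to about 2 mm. A picture is of the moment at which its call begins. camera_params takes no time and is no camera call.
- bot.job_done(): hands the job in, once; it reports no verdict.
Trained networks look in the newest picture that a camera, given by its name, has taken for a name from the list of things; names that differ only in an ending like _2 or _b are one class to them, and where a whole thing is asked for, a point or a joint stands for the part that bears it (a point fixed in the world has none). Each returns a list of dicts, best first, with "score" (0 to 1); they miss things now and then, are a little off and sometimes report something else, mostly with a low value. They report only what shows in the picture. A call takes as long as a camera call. They do not tell look-alikes from the thing itself.
- bot.recognise(camera, thing): "xy" ([column, row] in pixels, amid what is visible of it).
- bot.trace(camera, thing): "mask" (384x512 bool, what is visible of it) and "xy" ([column, row] in pixels, amid what is visible of it).
The state is a dict: "time": time; "q": joint angles; "qd": joint speeds; "joint_efforts": joint torques, N m; "ee_pos": TCP position; "tcp_rot": TCP orientation; "wrist_force": force on the tool from outside, world axes, zero at the start; "torque": the same for the moment, N m; "opening": finger opening in m.
Only numpy, scipy, OpenCV 4.12 (cv2) and the standard library are available. Lean on these libraries where they do the work, as an engineer would, in place of code of your own. Each camera call takes 0.05 s, during which the arm holds its last target.

## Task

Get the pour-over coffee stand ready for the tall glass: lift the bamboo lid off the dripper and set it down, knob up, on the bare worktop (not on the hob or the stand). Then take the red cam lever by its upright grip while it is still open, raise the sliding arm until the top of its black collar is level with the lower edge of the red band on the post, and hold it there while you swing the lever fully shut. Finish still holding the lever's grip, with the arm at the mark, and leave the glass, tin, sugar pot and spoon where they stand.

Things in the scene. Friction and masses are not known exactly. Their poses are not given: they have to be found in the camera images.
- stand: Heavy pour-over coffee stand: dark steel base 130 x 190 x 12 mm (x, y, z), upright steel post 16 mm in diameter at x 0, y -50 mm, its top 221 mm above the worktop. Origin: centre of the base's underside, z up. The carriage rides on the post: black clamp collar 34 mm across and 40 mm high, arm to +y, ring with a white conical dripper
- dripper_axis (a point): Centre of the dripper's mouth at rim height, 92 mm to the stand's +y from the post's axis and 5 mm above the collar's top; rim 95 mm across, dripper 65 mm high, open below. Moves up and down with the carriage
- lid: Loose round bamboo lid on the dripper, about 0.1 kg, 99 mm across. Origin: centre of the underside of its rubber lip (72 mm across, 6 mm deep, loose inside the dripper's mouth; the disc above it rests on the rim); z up. A round wooden knob, 22 mm in diameter, stands 12 to 44 mm above the origin. Set down, it stands on its lip, origin at z = 0
- clear_spot (a point): A point on the bare worktop, left of and in front of the stand, with at least 75 mm of clear worktop round it in every start: room for the lid. (The black glass hob is 6 mm high and lies to the right of the stand.)
- collar_top (a point): Centre of the collar's top face, on the post's axis; moves up and down with the carriage
- mark_edge (a point): Lower edge of the red band (5 mm high) on the post, on the post's axis; 45 to 75 mm above the collar's top at the start. The arm is at the mark when collar_top is at this height
- carriage (a joint): Height of the carriage above its lowest place in m: 0 = resting on its stop ring (as at the start), at most 0.084. It carries about 0.5 kg, hardly rubs, and falls if let go while the cam lever is open
- lever_grip (a point): Middle of the upright grip at the lever's end: a red vertical round bar 16 mm in diameter, reaching 22 mm below and above this point, with a 19 mm wide cap on top reaching 25 mm above. Taken from above; it may turn between the fingers. Its lower end is 20 mm above the top of the lever's bar, on a thinner stem
- lever_pivot (a point): A point on the lever's upright pivot axis, 22 mm in front (stand -x) of the post's axis, 20 mm above lever_grip's height; the grip's axis circles it at 64 mm. Moves up and down with the carriage
- lever (a joint): Angle of the red cam lever in rad: 0 = fully shut (against its stop; the lever points to the stand's -y, along the front of the collar), about 1.2 to 1.5 at the start = open (points to the stand's -x). Seen from above it turns counter-clockwise to shut. From about 0.9 down its cam bears on the post and clamps the carriage; shutting takes a few N at the grip, and it stays shut
- tumbler: Clear tall glass, 81 mm across, 93 mm high, behind the stand; origin: centre of its underside. Leave alone
- coffee_tin: Dark patterned coffee tin with pale lid, 97 mm across, 143 mm high; origin: centre of its underside. Leave alone
- sugar_pot: White lidded pot with two handles, 78 x 110 x 128 mm; origin: centre of its underside. Leave alone
- teaspoon: Steel teaspoon lying on the worktop, 130 x 26 x 11 mm, long axis x; origin: centre of its underside. Leave alone
Things that resemble listed ones, but are neither listed nor needed, are in the scene too. There is more than one size of the lid; the one meant has the size given above.

How it is judged:
By the outcome, as a careful person would: the job done as asked, in the order asked, and still so for the second after the job is handed in, while the arm keeps its last pose, push and grip.
It also fails if it takes over 51 s, if anything falls off the work surface, if the arm or the gripper's body presses on something with over 40 N, if the wrist force passes 120 N, or if a joint passes its speed limit or range.

## Working session

There is one attempt and no reset: what is moved stays moved. The work goes in short steps, Python scripts to look and compute and a shell command to move; the robot and the scene stay as the last step left them, time stands still between calls to the robot, and variables do not carry over. Pictures are saved under pics/ and viewed, and the job is handed in when it is done.

```bash
mkdir -p pics; ls; python3 - <<'E'
from workcell import bot
import cv2,numpy as np
np.set_printoptions(precision=4,suppress=True)
print(bot.get_obs())
for c in("scene","top"):
    im=bot.camera(c); cv2.imwrite(f"pics/{c}0.png",im[:,:,::-1])
    print(bot.camera_params(c))
E
```

```text
pics
{'time': 0.0, 'q': array([63.483 ,  5.0107, 10.0332, 95.1001,  0.0002, 90.0017]), 'qd': array([-0.0562, -0.0226,  0.0378, -0.0626, -0.0405, -0.0339]), 'joint_efforts': array([  0.0027, -52.0389,  46.4807,   0.0163,   0.    ,   0.    ]), 'ee_pos': array([0.2454, 0.4919, 0.2306]), 'tcp_rot': array([-89.9998,   0.0776,  63.4812]), 'wrist_force': array([0.3986, 0.8382, 0.0896]), 'torque': array([-0.0149, -0.0397,  0.0257]), 'opening': 0.08552108843015925}
{'K': array([[376.6972,   0.    , 257.3535],
       [  0.    , 376.6972, 191.4659],
       [  0.    ,   0.    ,   1.    ]]), 'view': array([[ 0.9024, -0.4305, -0.0176, -0.3383],
       [ 0.2862,  0.5686,  0.7712, -0.5118],
       [-0.322 , -0.701 ,  0.6363, -0.6317],
       [ 0.    ,  0.    ,  0.    ,  1.    ]])}
{'K': array([[375.1097,   0.    , 257.4884],
       [  0.    , 375.1097, 196.15  ],
       [  0.    ,   0.    ,   1.    ]]), 'view': array([[ 0.0019, -1.    , -0.0066,  0.4121],
       [ 0.9958,  0.0013,  0.0913, -0.5564],
       [-0.0913, -0.0067,  0.9958, -1.1189],
       [ 0.    ,  0.    ,  0.    ,  1.    ]])}
```

View pics/scene0.png

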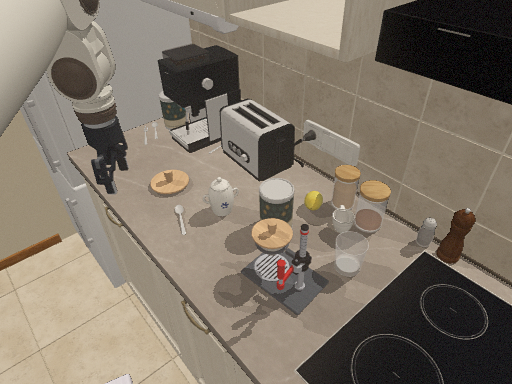

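View pics/top0.png

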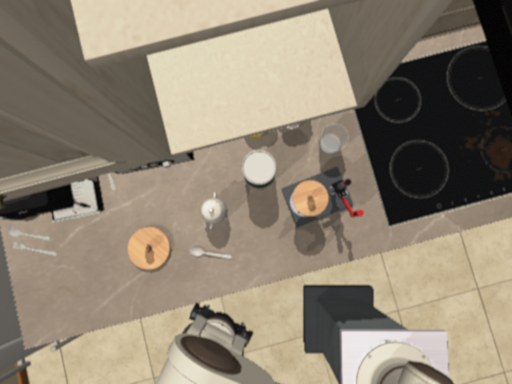

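```bash
cat > h.py <<'E'
from workcell import bot
import cv2,numpy as np
np.set_printoptions(precision=4,suppress=True)
P={}
for c in("scene","top"):
    p=bot.camera_params(c); P[c]=(np.array(p["K"]),np.array(p["view"]))
def proj(c,X):
    K,V=P[c]; X=np.atleast_2d(X); q=X@V[:3,:3].T+V[:3,3]; q=q*[1,-1,-1]; q=q@K.T; return q[:,:2]/q[:,2:]
def ray(c,uv):
    K,V=P[c]; d=np.linalg.solve(K,[uv[0],uv[1],1])*[1,-1,-1]; R=V[:3,:3]; return -R.T@V[:3,3],R.T@d
def atz(c,uv,z):
    o,d=ray(c,uv); return o+d*(z-o[2])/d[2]
def tri(a,b):
    A=[];B=[]
    for c,uv in(("scene",a),("top",b)):
        o,d=ray(c,uv); d=d/np.linalg.norm(d); M=np.eye(3)-np.outer(d,d); A.append(M);B.append(M@o)
    X=np.linalg.lstsq(np.vstack(A),np.hstack(B),rcond=None)[0]; return X
def crop(name,im,x0,y0,x1,y1,f,dots=()):
    r=cv2.resize(im[y0:y1,x0:x1,::-1],None,fx=f,fy=f,interpolation=cv2.INTER_CUBIC)
    for d in dots: cv2.circle(r,(int((d[0]+.5-x0)*f),int((d[1]+.5-y0)*f)),2,(0,255,0),-1)
    for x in range(x0,x1,10): cv2.putText(r,str(x),(int((x-x0)*f),8),0,.3,(255,255,0))
    for y in range(y0,y1,10): cv2.putText(r,str(y),(0,int((y-y0)*f)+4),0,.3,(255,255,0))
    cv2.imwrite(name,r)
E
python3 - <<'E'
from h import *
s=bot.camera("scene");t=bot.camera("top")
crop("pics/s1.png",s,230,210,340,320,5)
crop("pics/t1.png",t,270,150,380,260,5)
for n in ["stand","lid","collar_top","mark_edge","lever_grip","lever_pivot","dripper_axis","lever","carriage"]:
    for c in("scene","top"):
        print(n,c,[(np.round(d["xy"],1).tolist(),round(d["score"],2)) for d in bot.recognise(c,n)[:3]])
E
```

```text
stand scene [([287.6, 275.3], 0.93)]
stand top [([327.8, 196.9], 0.92)]
lid scene [([285.0, 268.7], 0.67), ([167.5, 178.1], 0.63), ([273.0, 232.8], 0.57)]
lid top [([312.6, 198.0], 0.83)]
collar_top scene [([283.9, 262.7], 0.88)]
collar_top top [([344.1, 191.7], 0.72), ([331.3, 197.9], 0.21)]
mark_edge scene []
mark_edge top []
lever_grip scene [([285.7, 268.1], 0.64)]
lever_grip top [([347.8, 209.2], 0.63)]
lever_pivot scene [([283.8, 269.2], 0.71), ([220.2, 196.1], 0.16)]
lever_pivot top []
dripper_axis scene [([284.6, 260.2], 0.6)]
dripper_axis top [([339.1, 193.7], 0.61)]
lever scene [([282.9, 274.2], 0.94)]
lever top [([352.2, 208.5], 0.66)]
carriage scene [([282.2, 263.7], 0.59)]
carriage top [([341.5, 190.9], 0.58), ([213.2, 209.3], 0.21)]
```

View pics/s1.png

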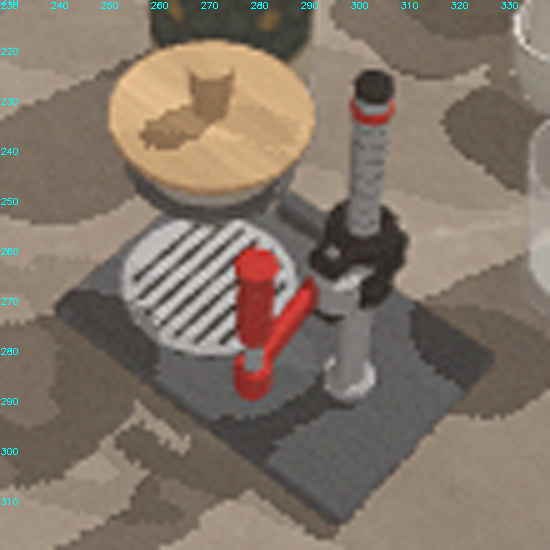

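View pics/t1.png

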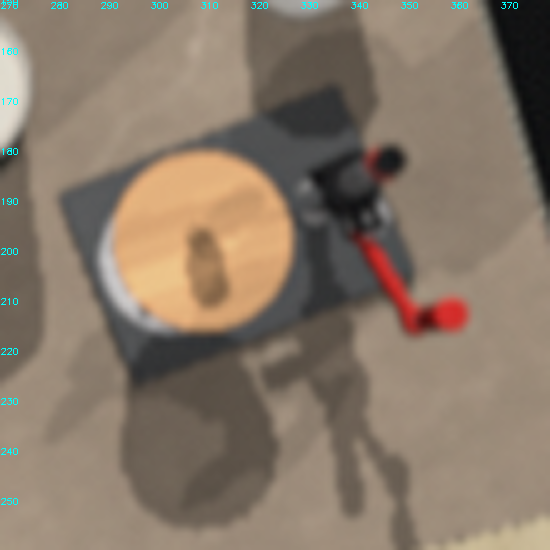

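```bash
cat > fit.py <<'E'
from h import *
from scipy.optimize import least_squares
S=lambda x,y:(230+x/5-.5,210+y/5-.5)
T=lambda x,y:(270+x/5-.5,150+y/5-.5)
def model(p):
    x,y,yaw,h,lev,mk,lz=p   # h collar top z, lz grip z
    c,s=np.cos(yaw),np.sin(yaw)
    W=lambda X:np.array([x+c*X[0]-s*X[1],y+s*X[0]+c*X[1],X[2]])
    # lever: dir at angle lev from -y toward -x
    g=np.array([-.022-.064*np.sin(lev),-.05-.064*np.cos(lev),lz])
    return W,g
obs=[("top",T(60,197),"A"),("top",T(338,85),"B"),("top",T(413,275),"C"),("top",T(135,385),"D"),
("scene",S(374,80),"P"),("top",T(391,160),"P"),("scene",S(258,262),"G"),("top",T(451,314),"G"),
("scene",S(212,112),"L"),("top",T(203,241),"L"),("scene",S(338,526),"C0"),("scene",S(57,308),"D1"),("scene",S(493,354),"B1")]
def pts(p):
    W,g=model(p); h=p[3]
    d={"A":(.065,.095,.012),"B":(.065,-.095,.012),"C":(-.065,-.095,.012),"D":(-.065,.095,.012),"P":(0,-.05,.221),
     "G":g+[0,0,.025],"L":(0,.042,h+.005+.012-.0),"Mid":(0,-.05,p[5]),"H":(0,-.05,h),"C0":(-.065,-.095,0)}
    return {k:W(v) for k,v in d.items()}
def names(k):
    return k
def res(p):
    d=pts(p); r=[]
    for c,uv,k in obs:
        k={"D1":"D","B1":"B"}.get(k,k)
        r+=list(proj(c,d[k])[0]-uv)
    return np.array(r)
if __name__=="__main__":
    best=None
    for yaw in(0,.4,-.4):
        r=least_squares(res,[.56,.25,yaw,.12,1.3,.2,.12],loss="soft_l1")
        if best is None or r.cost<best.cost:best=r
    p=best.x; print(p,np.degrees(p[2])); 
    for o,e in zip(obs,res(p).reshape(-1,2)): print(o[0],o[2],e)
    for k,v in pts(p).items(): print(k,v)
E
python3 fit.py
```

```text
[0.5578 0.2286 0.3817 0.1221 1.4512 0.1957 0.1591] 21.8717264548928
top A [-0.7357 -0.9593]
top B [ 0.2388 -1.0925]
top C [ 1.6579 -0.4051]
top D [0.2012 0.5275]
scene P [-0.3325  0.0481]
top P [ 0.155  -0.3333]
scene G [-0.4984  0.1085]
top G [ 0.3552 -0.2689]
scene L [-0.6909  0.0208]
top L [-0.0333 -0.2954]
scene C0 [-0.3578  1.5965]
scene D1 [-1.8313 -1.0747]
scene B1 [ 0.7627 -0.8478]
A [0.5827 0.341  0.012 ]
B [0.6535 0.1647 0.012 ]
C [0.5329 0.1162 0.012 ]
D [0.4621 0.2926 0.012 ]
P [0.5764 0.1822 0.221 ]
G [0.4999 0.1433 0.1841]
L [0.5422 0.2676 0.1391]
Mid [0.5764 0.1822 0.1957]
H [0.5764 0.1822 0.1221]
C0 [0.5329 0.1162 0.    ]
```

```bash
python3 - <<'E'
from h import *
from fit import *
p=least_squares(res,[.56,.25,.4,.12,1.3,.2,.12],loss="soft_l1").x
W=model(p)[0]; a=np.linspace(0,6.28,40)
circ=lambda cx,cy,r,z:np.array([W((cx+r*np.cos(t),cy+r*np.sin(t),z)) for t in a])
s=bot.camera("scene");t=bot.camera("top")
C=np.vstack([circ(0,-.05,.008,.221),circ(0,-.05,.017,.128),circ(0,-.05,.017,.088),circ(0,.042,.0495,.139),circ(0,.042,.0475,.133)])
for z in(.190,.195,.200,.205): C=np.vstack([C,circ(0,-.05,.008,z)])
crop("pics/s2.png",s,240,210,320,310,6,proj("scene",C))
crop("pics/t2.png",t,280,150,370,240,6,proj("top",C))
E
```

```text
(no output)
```

View pics/s2.png

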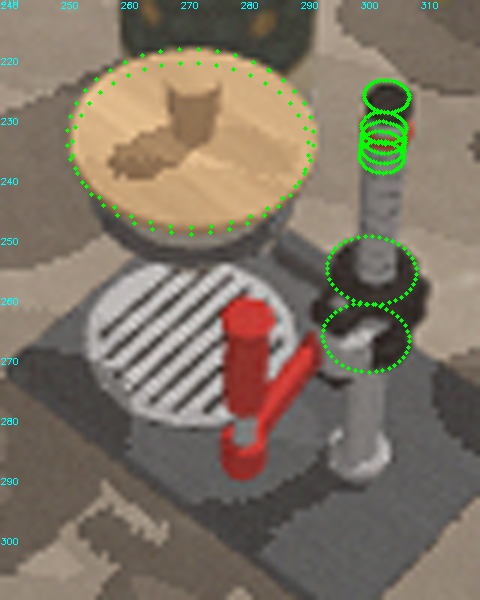

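View pics/t2.png

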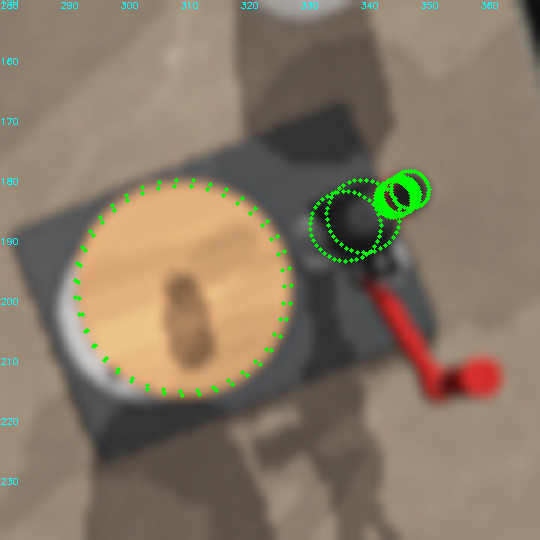

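```bash
python3 - <<'E'
from h import *
from fit import *
p=least_squares(res,[.56,.25,.4,.12,1.3,.2,.12],loss="soft_l1").x
W=model(p)[0]
s=bot.camera("scene")
for r in range(220,264): print(r,[tuple(int(v) for v in s[r,c]) for c in range(299,308)])
cam=-P["scene"][1][:3,:3].T@P["scene"][1][:3,3]
ax=W((0,-.05,0)); u=cam-ax; u[2]=0; u/=np.linalg.norm(u); v=np.array([-u[1],u[0],0])
for z in np.arange(.11,.226,.005): print(round(z,3),proj("scene",[ax*[1,1,0]+[0,0,z]+.008*u,ax*[1,1,0]+[0,0,z]+.008*v,ax*[1,1,0]+[0,0,z]-.008*v]).ravel())
E
```

```text
220 [(155, 140, 124), (168, 151, 133), (168, 152, 135), (168, 153, 137), (173, 157, 141), (173, 158, 141), (121, 109, 93), (123, 110, 96), (120, 106, 92)]
221 [(153, 136, 122), (154, 137, 122), (155, 139, 126), (158, 142, 126), (169, 153, 137), (172, 156, 138), (168, 152, 135), (121, 107, 94), (119, 107, 93)]
222 [(157, 141, 123), (154, 139, 122), (152, 140, 122), (153, 140, 122), (156, 142, 125), (158, 143, 128), (155, 140, 125), (155, 139, 125), (121, 111, 97)]
223 [(154, 140, 124), (153, 139, 123), (159, 144, 127), (155, 139, 122), (159, 143, 125), (161, 146, 128), (160, 145, 128), (158, 144, 128), (152, 136, 121)]
224 [(157, 140, 126), (154, 139, 124), (149, 134, 120), (96, 87, 79), (55, 50, 45), (51, 46, 41), (53, 47, 43), (87, 79, 68), (137, 123, 108)]
225 [(156, 140, 122), (153, 139, 123), (96, 87, 78), (48, 43, 41), (57, 50, 42), (59, 52, 44), (55, 48, 47), (54, 46, 41), (64, 55, 52)]
226 [(152, 137, 120), (122, 111, 98), (51, 45, 41), (63, 58, 51), (63, 58, 51), (62, 54, 49), (58, 56, 48), (58, 46, 47), (61, 52, 48)]
227 [(156, 140, 123), (155, 140, 124), (53, 45, 41), (58, 
[... 6144 characters left out ...]
.2988 298.9539 241.5635]
0.175 [302.468  243.0378 306.3278 240.7486 299.0729 240.0143]
0.18 [302.602  241.4749 306.4758 239.1864 299.1927 238.4532]
0.185 [302.7371 239.8999 306.6249 237.6122 299.3135 236.8802]
0.19 [302.8731 238.3126 306.7752 236.0258 299.4352 235.295 ]
0.195 [303.0103 236.713  306.9266 234.4272 299.5579 233.6975]
0.2 [303.1485 235.1008 307.0792 232.816  299.6815 232.0877]
0.205 [303.2878 233.4759 307.233  231.1923 299.806  230.4652]
0.21 [303.4282 231.8382 307.3881 229.5558 299.9316 228.8301]
0.215 [303.5697 230.1875 307.5443 227.9064 300.0581 227.1821]
0.22 [303.7124 228.5237 307.7018 226.244  300.1856 225.5211]
0.225 [303.8562 226.8465 307.8605 224.5684 300.3142 223.8469]
```

```bash
python3 -m jog '[{"rotation":[0,0,-5.2],"travel":[37,-28,3],"jaw":1},{"rotation":[0,0,-5.2],"travel":[37,-28,3],"jaw":1},{"rotation":[0,0,-5.2],"travel":[37,-28,3],"jaw":1},{"rotation":[0,0,-5.2],"travel":[37,-28,3],"jaw":1},{"rotation":[0,0,-5.2],"travel":[37,-28,3],"jaw":1},{"rotation":[0,0,-5.2],"travel":[37,-28,0],"jaw":1},{"rotation":[0,0,-5.2],"travel":[37,-28,0],"jaw":1},{"rotation":[0,0,-5.2],"travel":[37,-28,0],"jaw":1}]' 50
python3 - <<'E'
from h import *
print(atz("top",(262,228),0),atz("top",(265,232),0))
s=bot.camera("scene");t=bot.camera("top"); cv2.imwrite("pics/s3.png",s[:,:,::-1]);
crop("pics/t3.png",t,200,140,400,290,4)
E
```

```text
time: 2.25
ee_pos: [0.5427, 0.2671, 0.2463]
tcp_rot: [-90.0, -0.0, 21.7]
wrist_force: [0.5, 0.3, 0.7]
opening: 0.0856
[0.459 0.399 0.   ] [0.4467 0.3897 0.    ]
```

View pics/s3.png

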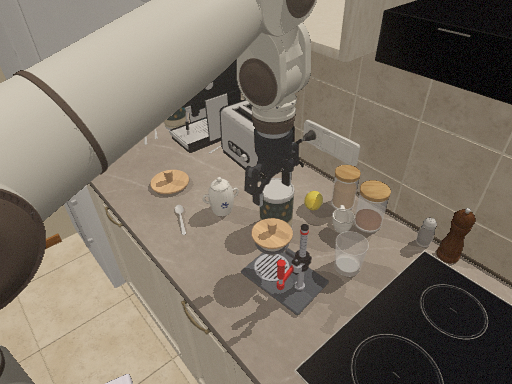

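View pics/t3.png

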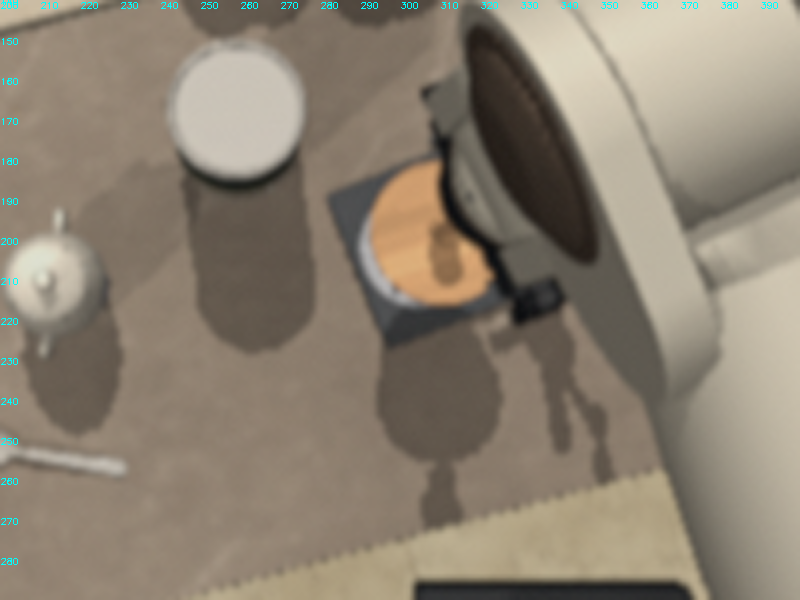

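```bash
python3 -m jog '[{"rotation":[0,0,0],"travel":[0,0,-25],"jaw":1},{"rotation":[0,0,0],"travel":[0,0,-25],"jaw":1},{"rotation":[0,0,0],"travel":[0,0,-25],"jaw":1},{"rotation":[0,0,0],"travel":[0,0,-25],"jaw":0},{"rotation":[0,0,0],"travel":[0,0,0],"jaw":-1},{"rotation":[0,0,0],"travel":[0,0,0],"jaw":-1},{"rotation":[0,0,0],"travel":[0,0,0],"jaw":-1},{"rotation":[0,0,0],"travel":[0,0,0],"jaw":-1}]' 50
python3 - <<'E'
from h import *
s=bot.camera("scene");crop("pics/s4.png",s,220,120,340,320,3)
print(bot.get_obs()["opening"])
E
```

```text
time: 3.35
ee_pos: [0.542, 0.2685, 0.148]
tcp_rot: [-90.0, -0.1, 21.9]
wrist_force: [-1.1, -0.1, 6.3]
opening: 0.0202
0.020768880234644592
```

View pics/s4.png

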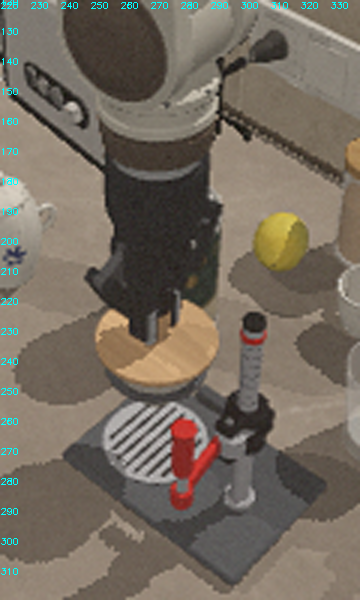

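```bash
python3 -m jog '[{"rotation":[0,0,0],"travel":[0,0,10],"jaw":-1},{"rotation":[0,0,0],"travel":[0,0,20],"jaw":-1},{"rotation":[0,0,0],"travel":[0,0,30],"jaw":-1},{"rotation":[0,0,0],"travel":[0,0,0],"jaw":-1}]' 50
python3 - <<'E'
from h import *
s=bot.camera("scene");crop("pics/s5.png",s,220,120,340,320,3)
E
```

```text
time: 3.9
ee_pos: [0.5425, 0.2685, 0.2092]
tcp_rot: [-90.0, -0.2, 21.9]
wrist_force: [0.7, 0.2, -0.8]
opening: 0.0206
```

View pics/s5.png

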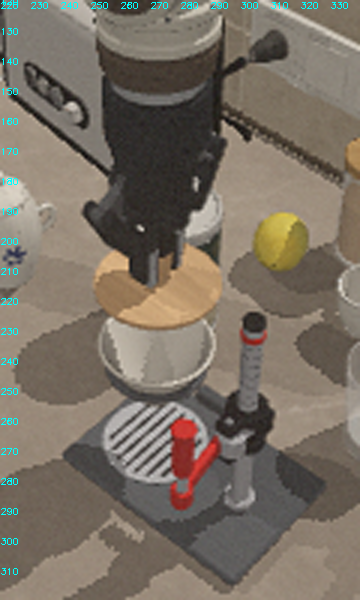

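```bash
python3 -m jog '[{"rotation":[0,0,0],"travel":[-22,31,0],"jaw":-1},{"rotation":[0,0,0],"travel":[-22,31,0],"jaw":-1},{"rotation":[0,0,0],"travel":[-22,31,-20],"jaw":-1},{"rotation":[0,0,0],"travel":[-22,31,-40],"jaw":-1},{"rotation":[0,0,0],"travel":[0,0,-40],"jaw":-1},{"rotation":[0,0,0],"travel":[0,0,-40],"jaw":-1},{"rotation":[0,0,0],"travel":[0,0,-25],"jaw":-1},{"rotation":[0,0,0],"travel":[0,0,-8],"jaw":-1}]' 50
python3 -m jog '[{"rotation":[0,0,0],"travel":[0,0,-4],"jaw":-1},{"rotation":[0,0,0],"travel":[0,0,-4],"jaw":-1},{"rotation":[0,0,0],"travel":[0,0,0],"jaw":-1}]'
python3 - <<'E'
from h import *
s=bot.camera("scene");crop("pics/s6.png",s,150,120,310,320,4 if 0 else 3)
E
```

```text
time: 4.95
ee_pos: [0.4523, 0.3911, 0.0305]
tcp_rot: [-90.1, 0.2, 21.9]
wrist_force: [-0.1, -0.6, -0.3]
opening: 0.0204
time: 5.32
ee_pos: [0.4538, 0.3923, 0.0258]
tcp_rot: [-90.0, -0.0, 21.9]
wrist_force: [-0.5, 0.3, -0.5]
opening: 0.0201
```

View pics/s6.png

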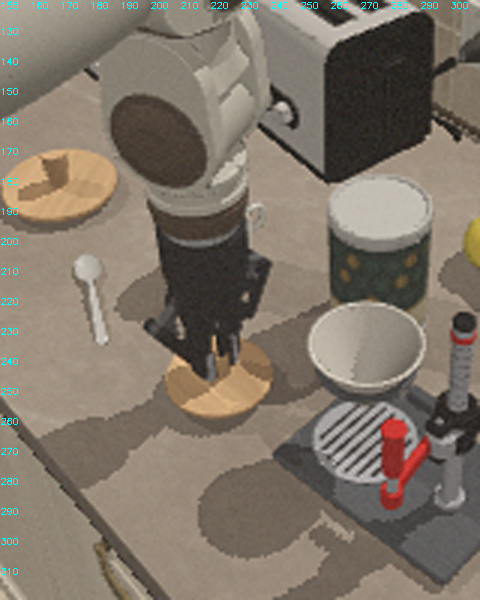

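Lid over bare worktop at (218,245), a few mm above; lower in small steps until it touches.

```bash
python3 -m jog '[{"rotation":[0,0,0],"travel":[0,0,-2],"jaw":-1},{"rotation":[0,0,0],"travel":[0,0,-2],"jaw":-1},{"rotation":[0,0,0],"travel":[0,0,0],"jaw":-1}]'
python3 -m jog '[{"rotation":[0,0,0],"travel":[0,0,-1],"jaw":-1},{"rotation":[0,0,0],"travel":[0,0,0],"jaw":-1}]'
```

```text
time: 5.75
ee_pos: [0.4534, 0.3921, 0.0211]
tcp_rot: [-90.0, 0.0, 21.9]
wrist_force: [0.3, 0.9, -1.0]
opening: 0.0201
time: 6.0
ee_pos: [0.4535, 0.3921, 0.0202]
tcp_rot: [-90.0, 0.0, 21.9]
wrist_force: [-1.0, -0.4, -0.8]
opening: 0.0207
```

```bash
python3 -m jog '[{"rotation":[0,0,0],"travel":[0,0,-1],"jaw":-1},{"rotation":[0,0,0],"travel":[0,0,0],"jaw":-1}]'
python3 -m jog '[{"rotation":[0,0,0],"travel":[0,0,-1],"jaw":-1},{"rotation":[0,0,0],"travel":[0,0,0],"jaw":-1}]'
```

```text
time: 6.25
ee_pos: [0.4535, 0.3921, 0.0192]
tcp_rot: [-90.0, 0.0, 21.9]
wrist_force: [-1.2, 0.2, -0.6]
opening: 0.0207
time: 6.5
ee_pos: [0.4535, 0.3921, 0.019]
tcp_rot: [-90.0, -0.0, 21.9]
wrist_force: [-2.1, -1.5, 5.3]
opening: 0.02
```

```bash
python3 -m jog '[{"rotation":[0,0,0],"travel":[0,0,0],"jaw":0},{"rotation":[0,0,0],"travel":[0,0,0],"jaw":1},{"rotation":[0,0,0],"travel":[0,0,0],"jaw":1},{"rotation":[0,0,0],"travel":[0,0,30],"jaw":1},{"rotation":[0,0,0],"travel":[0,0,50],"jaw":1},{"rotation":[0,0,0],"travel":[0,0,55],"jaw":1},{"rotation":[0,0,0],"travel":[0,0,55],"jaw":1},{"rotation":[0,0,0],"travel":[0,0,55],"jaw":1}]'
python3 - <<'E'
from h import *
s=bot.camera("scene");crop("pics/s7.png",s,150,120,310,320,3)
t=bot.camera("top");crop("pics/t7.png",t,200,140,400,290,4)
E
```

```text
time: 7.5
ee_pos: [0.4534, 0.392, 0.2651]
tcp_rot: [-90.0, -0.0, 21.9]
wrist_force: [1.1, 0.6, -0.0]
opening: 0.0854
```

View pics/s7.png

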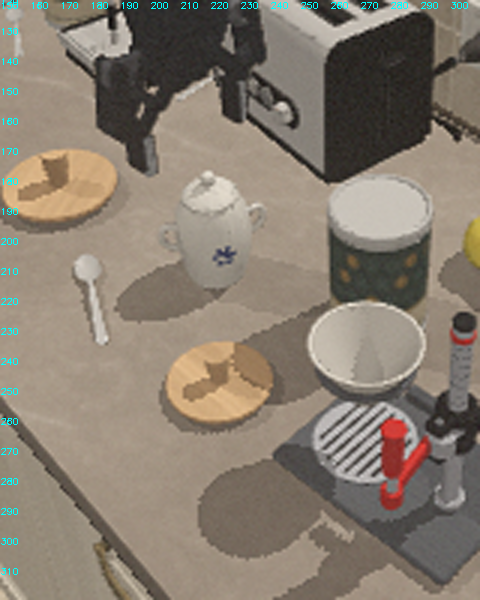

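View pics/t7.png

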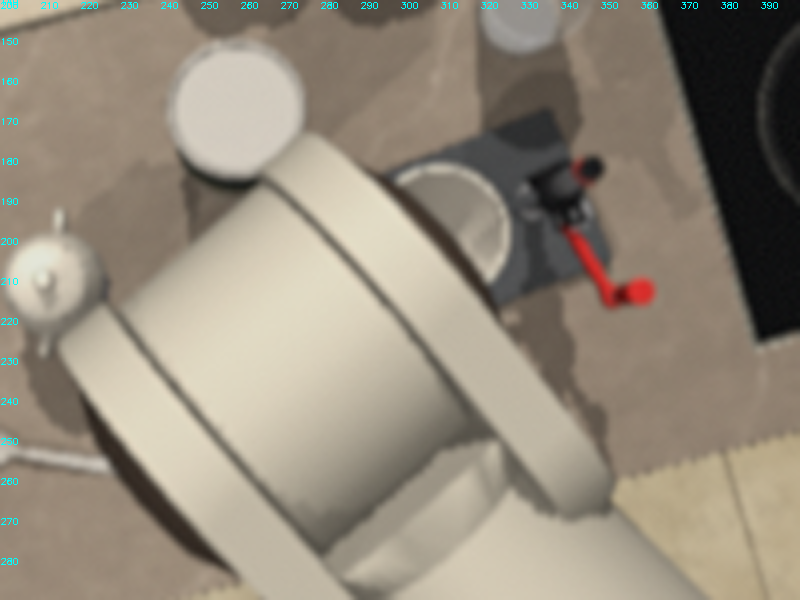

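```bash
python3 -c "
from fit import *
g=tri(S(258,262),T(451,314));print(g,[proj(c,g) for c in ('scene','top')])"
python3 -m jog '[{"rotation":[0,0,-5.2],"travel":[5.8,-31,0],"jaw":0},{"rotation":[0,0,-5.2],"travel":[5.8,-31,0],"jaw":0},{"rotation":[0,0,-5.2],"travel":[5.8,-31,0],"jaw":0},{"rotation":[0,0,-5.2],"travel":[5.8,-31,0],"jaw":0},{"rotation":[0,0,-5.2],"travel":[5.8,-31,0],"jaw":0},{"rotation":[0,0,-5.2],"travel":[5.8,-31,0],"jaw":0},{"rotation":[0,0,-5.2],"travel":[5.8,-31,0],"jaw":0},{"rotation":[0,0,-5.2],"travel":[5.8,-31,0],"jaw":0}]'
python3 - <<'E'
from h import *
print(bot.get_obs()["q"])
s=bot.camera("scene");crop("pics/s8.png",s,220,150,340,320,3.5 and 3)
t=bot.camera("top");crop("pics/t8.png",t,280,140,400,260,4)
E
```

```text
[0.5002 0.1437 0.1836] [array([[280.6147, 261.9838]]), array([[359.8393, 211.9378]])]
time: 8.6
ee_pos: [0.5, 0.1431, 0.263]
tcp_rot: [-90.0, 0.0, -19.9]
wrist_force: [0.7, 0.1, 0.5]
opening: 0.043
[ 15.9743   1.6942  10.1926  98.5067  -0.0019 125.8599]
```

View pics/s8.png

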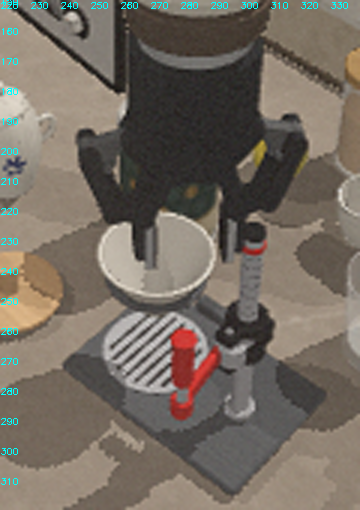

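View pics/t8.png

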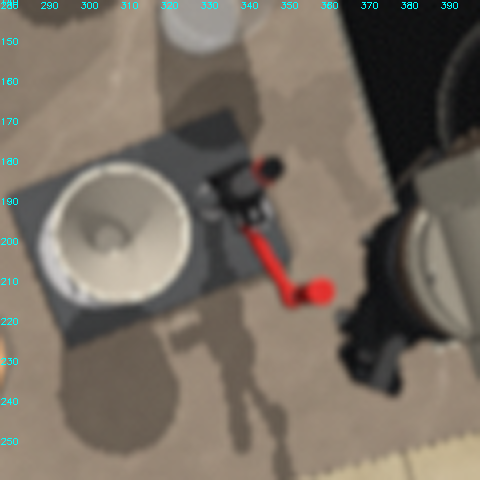

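```bash
python3 -m jog '[{"rotation":[0,0,0],"travel":[0,0,-30],"jaw":0},{"rotation":[0,0,0],"travel":[0,0,-30],"jaw":0},{"rotation":[0,0,0],"travel":[0,0,-30],"jaw":0},{"rotation":[0,0,0],"travel":[0,0,-30],"jaw":0},{"rotation":[0,0,0],"travel":[0,0,-5],"jaw":0},{"rotation":[0,0,0],"travel":[0,0,0],"jaw":0}]' 60
python3 - <<'E'
from h import *
s=bot.camera("scene");crop("pics/s9.png",s,220,150,340,320,3)
E
```

```text
time: 9.45
ee_pos: [0.5, 0.1445, 0.1388]
tcp_rot: [-90.0, -0.0, -19.7]
wrist_force: [0.2, -0.6, 0.0]
opening: 0.0425
```

View pics/s9.png

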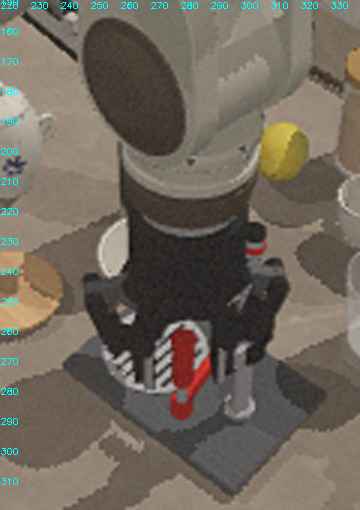

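```bash
python3 -m jog '[{"rotation":[0,0,0],"travel":[0,0,0],"jaw":-1},{"rotation":[0,0,0],"travel":[0,0,0],"jaw":-1},{"rotation":[0,0,0],"travel":[0,0,0],"jaw":-1},{"rotation":[0,0,0],"travel":[0,0,0],"jaw":-1}]' 60
python3 - <<'E'
from h import *
s=bot.camera("scene");crop("pics/s10.png",s,220,150,340,320,3)
E
```

```text
time: 10.0
ee_pos: [0.5003, 0.1442, 0.1393]
tcp_rot: [-89.9, -0.1, -19.7]
wrist_force: [-2.2, -0.1, 6.1]
opening: 0.0147
```

View pics/s10.png

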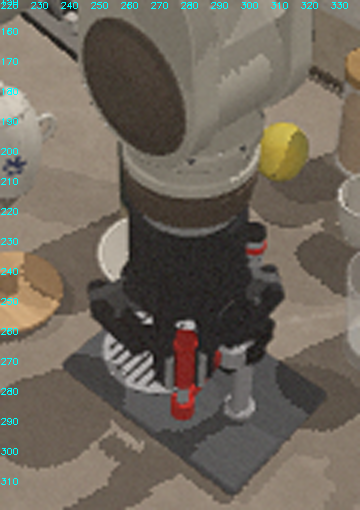

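```bash
python3 -m jog '[{"rotation":[0,0,0],"travel":[0,0,6],"jaw":-1},{"rotation":[0,0,0],"travel":[0,0,11],"jaw":-1},{"rotation":[0,0,0],"travel":[0,0,11],"jaw":-1},{"rotation":[0,0,0],"travel":[0,0,11],"jaw":-1},{"rotation":[0,0,0],"travel":[0,0,11],"jaw":-1},{"rotation":[0,0,0],"travel":[0,0,10],"jaw":-1},{"rotation":[0,0,0],"travel":[0,0,6],"jaw":-1},{"rotation":[0,0,0],"travel":[0,0,0],"jaw":-1}]' 60
python3 - <<'E'
from h import *
s=bot.camera("scene");crop("pics/s11.png",s,250,190,330,300,5)
t=bot.camera("top");crop("pics/t11.png",t,280,140,400,260,5)
E
```

```text
time: 11.05
ee_pos: [0.5002, 0.1442, 0.2048]
tcp_rot: [-90.0, -0.0, -19.7]
wrist_force: [6.1, 2.3, -4.6]
opening: 0.0148
```

View pics/s11.png

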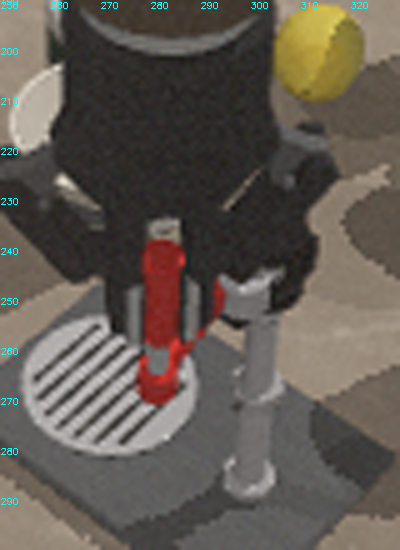

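View pics/t11.png

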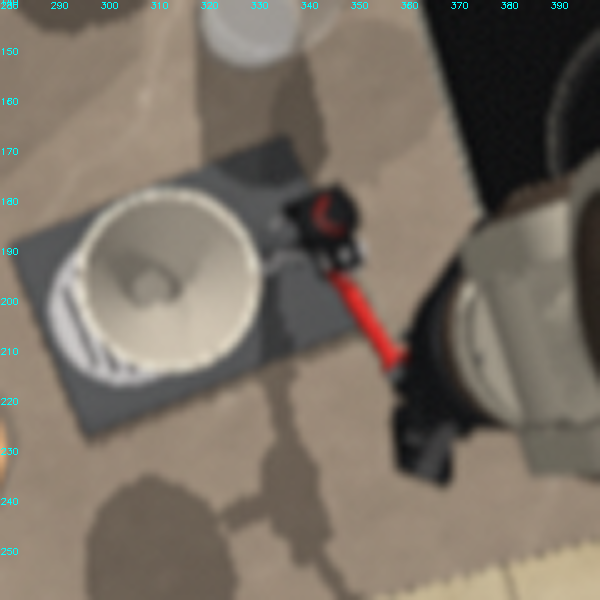

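```bash
python3 -m jog '[{"rotation":[0,0,5],"travel":[0,0,0],"jaw":-1},{"rotation":[0,0,10],"travel":[0,0,0],"jaw":-1},{"rotation":[0,0,10],"travel":[0,0,0],"jaw":-1},{"rotation":[0,0,10],"travel":[0,0,0],"jaw":-1},{"rotation":[0,0,10],"travel":[0,0,0],"jaw":-1},{"rotation":[0,0,10],"travel":[0,0,0],"jaw":-1},{"rotation":[0,0,10],"travel":[0,0,0],"jaw":-1},{"rotation":[0,0,10],"travel":[0,0,0],"jaw":-1}]' 40
python3 -m jog '[{"rotation":[0,0,8],"travel":[0,0,0],"jaw":-1},{"rotation":[0,0,0],"travel":[0,0,0],"jaw":-1}]' 60
python3 - <<'E'
from h import *
s=bot.camera("scene");crop("pics/s12.png",s,250,190,330,300,5)
E
```

```text
time: 12.15
ee_pos: [0.4974, 0.1422, 0.203]
tcp_rot: [-89.8, 0.4, 55.5]
wrist_force: [-13.4, -9.5, -3.8]
opening: 0.0146
time: 12.4
ee_pos: [0.4958, 0.142, 0.2025]
tcp_rot: [-89.6, 0.5, 63.4]
wrist_force: [-16.5, -8.5, -4.5]
opening: 0.0147
```

View pics/s12.png

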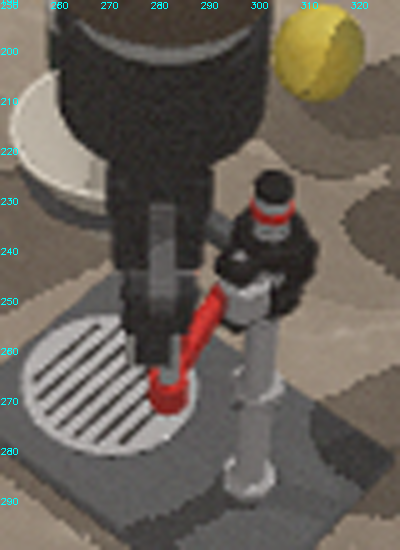

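```bash
python3 -m jog '[{"rotation":[0,0,0],"travel":[-2,-1,0],"jaw":-1},{"rotation":[0,0,0],"travel":[-2.5,-1.2,4],"jaw":-1},{"rotation":[0,0,0],"travel":[0,0,0],"jaw":-1},{"rotation":[0,0,0],"travel":[0,0,0],"jaw":-1}]' 60
cat > gap.py <<'E'
from h import *
import sys
s=bot.camera("scene");crop(f"pics/{sys.argv[1]}.png",s,265,210,325,280,8)
for r in range(220,250): print(r,[tuple(int(v) for v in s[r,c]) for c in range(301,307)])
E
python3 gap.py s13
```

```text
time: 12.95
ee_pos: [0.4953, 0.1421, 0.2083]
tcp_rot: [-90.0, 0.0, 63.3]
wrist_force: [0.8, 2.6, -3.9]
opening: 0.0147
220 [(154, 139, 123), (155, 139, 125), (159, 144, 125), (155, 141, 126), (110, 99, 87), (108, 95, 85)]
221 [(139, 124, 109), (140, 126, 113), (157, 143, 126), (160, 143, 128), (151, 137, 118), (108, 94, 83)]
222 [(140, 124, 110), (138, 126, 110), (142, 129, 112), (145, 133, 117), (143, 130, 113), (139, 126, 112)]
223 [(140, 124, 109), (144, 129, 114), (145, 130, 114), (145, 130, 113), (148, 132, 118), (146, 132, 116)]
224 [(138, 124, 109), (83, 74, 66), (31, 22, 27), (43, 43, 40), (39, 33, 35), (74, 69, 64)]
225 [(86, 81, 75), (49, 42, 40), (46, 41, 40), (45, 44, 44), (42, 41, 41), (47, 42, 43)]
226 [(38, 37, 34), (45, 41, 38), (42, 43, 37), (46, 47, 42), (48, 47, 46), (51, 49, 42)]
227 [(38, 36, 31), (48, 44, 45), (48, 40, 40), (45, 41, 40), (51, 48, 40), (49, 47, 43)]
228 [(34, 32, 30), (39, 39, 35), (47, 39, 41), (50, 47, 45), (45, 43, 41), (45, 40, 39)]
229 [(63, 61, 60), (38, 35, 36), (36, 34, 29), (39, 34, 35), (42, 37, 35), (39, 36, 31)]
230 [(107, 108, 107), 
[... 1186 characters left out ...]
, 69)]
243 [(82, 79, 77), (112, 109, 109), (111, 108, 108), (109, 107, 107), (119, 116, 114), (107, 104, 105)]
244 [(109, 107, 105), (119, 117, 114), (162, 157, 156), (107, 103, 103), (112, 107, 106), (83, 82, 80)]
245 [(167, 162, 160), (168, 162, 161), (164, 160, 158), (77, 74, 73), (65, 64, 60), (33, 24, 21)]
246 [(162, 160, 156), (151, 148, 147), (106, 101, 99), (37, 34, 27), (36, 37, 30), (38, 30, 28)]
247 [(106, 100, 100), (107, 105, 104), (93, 92, 94), (44, 40, 35), (38, 37, 33), (37, 34, 28)]
248 [(110, 107, 106), (114, 111, 111), (118, 113, 114), (41, 34, 32), (42, 37, 35), (44, 41, 38)]
249 [(109, 108, 106), (117, 113, 111), (116, 114, 114), (28, 25, 17), (40, 39, 38), (41, 36, 37)]
```

View pics/s13.png

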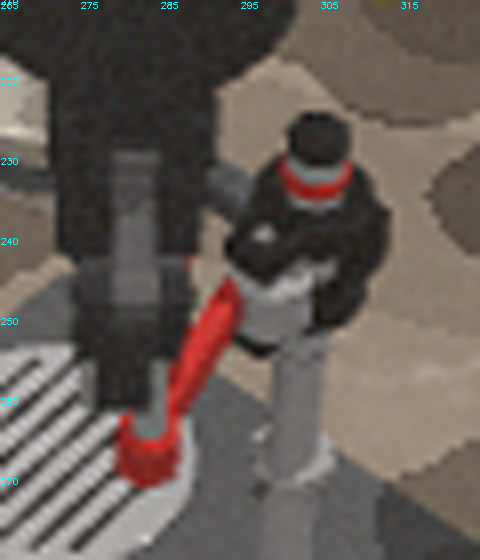

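```bash
python3 -m jog '[{"rotation":[0,0,0],"travel":[0,0,2],"jaw":-1},{"rotation":[0,0,0],"travel":[0,0,1.7],"jaw":-1},{"rotation":[0,0,0],"travel":[0,0,0],"jaw":-1},{"rotation":[0,0,0],"travel":[0,0,0],"jaw":-1}]' 60
python3 gap.py s14 | sed -n 10,20p
```

```text
time: 13.5
ee_pos: [0.4954, 0.142, 0.212]
tcp_rot: [-90.0, 0.0, 63.3]
wrist_force: [0.4, 2.9, -3.8]
opening: 0.0147
229 [(66, 66, 64), (31, 29, 28), (42, 32, 37), (42, 38, 34), (37, 37, 29), (42, 40, 38)]
230 [(107, 107, 110), (87, 87, 87), (44, 42, 42), (42, 38, 35), (40, 35, 35), (46, 46, 38)]
231 [(128, 79, 77), (111, 111, 110), (115, 114, 111), (121, 120, 117), (117, 114, 115), (116, 115, 113)]
232 [(141, 44, 41), (128, 81, 78), (109, 114, 111), (114, 114, 114), (114, 116, 114), (123, 112, 113)]
233 [(133, 38, 35), (133, 42, 35), (138, 38, 35), (141, 55, 52), (175, 38, 35), (162, 34, 35)]
234 [(66, 35, 32), (116, 44, 38), (134, 34, 27), (136, 39, 35), (133, 37, 34), (128, 36, 29)]
235 [(40, 41, 39), (38, 39, 35), (45, 49, 45), (62, 47, 42), (53, 38, 33), (39, 41, 45)]
236 [(36, 34, 32), (37, 35, 26), (34, 35, 33), (46, 44, 43), (41, 38, 39), (48, 48, 48)]
237 [(41, 38, 37), (47, 43, 40), (46, 43, 41), (43, 47, 44), (46, 44, 43), (50, 49, 45)]
238 [(52, 46, 48), (45, 41, 37), (37, 38, 30), (36, 33, 31), (44, 42, 36), (35, 33, 30)]
239 [(46, 38, 35), (31, 34, 30), (41, 38, 34), (42, 38, 30), (42, 38, 38), (39, 31, 33)]
```

View pics/s14.png

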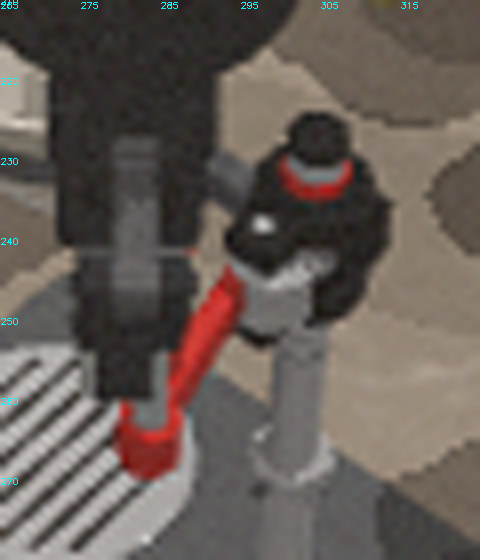

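```bash
python3 - <<'E'
import numpy as np
P=np.array([.5560,.1740]);p=np.array([.4954,.142])
v=p-P;r=np.hypot(*v);a0=np.degrees(np.arctan2(v[1],v[0]));print(r,a0)
q=p
for k in range(1,13):
    a=np.radians(a0+7.2*k);n=P+r*np.array([np.cos(a),np.sin(a)]);print(k,np.round((n-q)*1000,1),np.round(n,4));q=n
E
```

```text
0.06852999343353249 -152.16358017612183
1 [ 4.5 -7.3] [0.4999 0.1347]
2 [ 5.4 -6.7] [0.5053 0.1279]
3 [ 6.2 -6. ] [0.5114 0.1219]
4 [ 6.9 -5.2] [0.5183 0.1168]
5 [ 7.5 -4.3] [0.5258 0.1125]
6 [ 7.9 -3.3] [0.5337 0.1092]
7 [ 8.3 -2.3] [0.542  0.1069]
8 [ 8.5 -1.2] [0.5505 0.1057]
9 [ 8.6 -0.1] [0.5592 0.1055]
10 [8.6 0.9] [0.5677 0.1065]
11 [8.4 2. ] [0.5761 0.1085]
12 [8.1 3. ] [0.5841 0.1115]
```

```bash
python3 -m jog '[{"rotation":[0,0,7.2],"travel":[4.5,-7.3,0],"jaw":-1},{"rotation":[0,0,7.2],"travel":[5.4,-6.7,0],"jaw":-1},{"rotation":[0,0,7.2],"travel":[6.2,-6,0],"jaw":-1},{"rotation":[0,0,0],"travel":[0,0,0],"jaw":-1}]' 70
python3 gap.py s15 | sed -n 12,18p
```

```text
time: 14.05
ee_pos: [0.5115, 0.1218, 0.2118]
tcp_rot: [-90.0, -0.0, 84.8]
wrist_force: [-0.8, 2.9, -5.0]
opening: 0.0142
231 [(52, 52, 48), (70, 67, 67), (76, 75, 72), (73, 74, 72), (73, 72, 70), (49, 49, 45)]
232 [(51, 47, 48), (73, 72, 69), (66, 67, 64), (68, 68, 66), (66, 65, 61), (50, 47, 45)]
233 [(48, 46, 41), (61, 56, 60), (69, 66, 64), (72, 68, 64), (75, 71, 68), (54, 48, 48)]
234 [(46, 43, 41), (58, 59, 57), (70, 68, 65), (72, 70, 69), (75, 72, 72), (53, 52, 49)]
235 [(50, 49, 49), (61, 54, 55), (70, 66, 68), (69, 65, 67), (64, 64, 64), (68, 65, 66)]
236 [(46, 46, 41), (60, 59, 58), (98, 96, 95), (67, 67, 66), (73, 72, 71), (98, 97, 95)]
237 [(50, 50, 51), (81, 80, 78), (99, 96, 94), (96, 92, 92), (101, 98, 96), (97, 95, 95)]
```

View pics/s15.png

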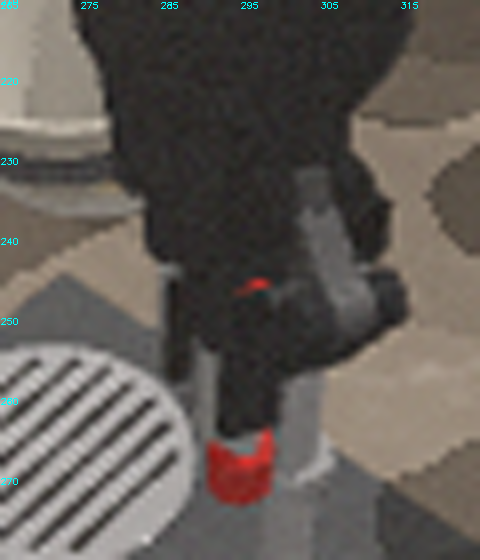

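```bash
python3 -m jog '[{"rotation":[0,0,7.2],"travel":[6.9,-5.2,0],"jaw":-1},{"rotation":[0,0,7.2],"travel":[7.5,-4.3,0.2],"jaw":-1},{"rotation":[0,0,7.2],"travel":[7.9,-3.3,0],"jaw":-1},{"rotation":[0,0,0],"travel":[0,0,0],"jaw":-1}]' 70
python3 -m jog '[{"rotation":[0,0,7.2],"travel":[8.3,-2.3,0],"jaw":-1},{"rotation":[0,0,7.2],"travel":[8.5,-1.2,0],"jaw":-1},{"rotation":[0,0,7.2],"travel":[8.6,-0.1,0],"jaw":-1},{"rotation":[0,0,0],"travel":[0,0,0],"jaw":-1}]' 70
```

```text
time: 14.6
ee_pos: [0.5336, 0.1091, 0.2121]
tcp_rot: [-90.0, 0.0, 106.3]
wrist_force: [-1.4, 1.7, -4.0]
opening: 0.0144
time: 15.1
ee_pos: [0.5592, 0.1055, 0.2126]
tcp_rot: [-90.0, 0.0, 127.8]
wrist_force: [-6.4, -2.1, -1.4]
opening: 0.0143
```

```bash
python3 -m jog '[{"rotation":[0,0,7.2],"travel":[8.6,0.9,0],"jaw":-1},{"rotation":[0,0,7.2],"travel":[8.4,2,0],"jaw":-1},{"rotation":[0,0,7.2],"travel":[8.1,3,0],"jaw":-1},{"rotation":[0,0,0],"travel":[0,0,0],"jaw":-1}]' 70
python3 gap.py s16 >/dev/null; python3 -c "
from h import *
t=bot.camera('top');crop('pics/t16.png',t,280,140,400,260,5)"
```

```text
time: 15.6
ee_pos: [0.576, 0.1084, 0.213]
tcp_rot: [-89.2, -0.6, 149.4]
wrist_force: [-50.1, -17.9, 15.9]
opening: 0.0143
```

View pics/s16.png

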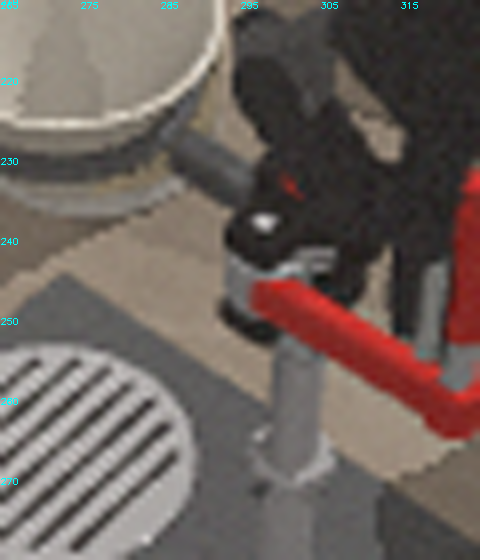

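View pics/t16.png

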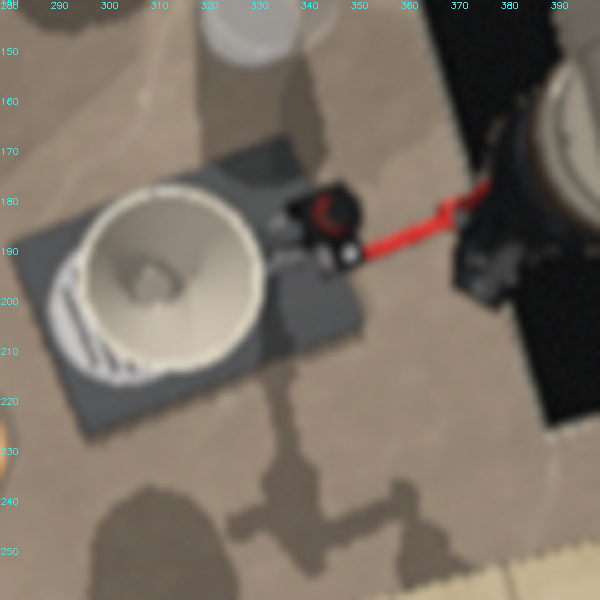

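```bash
python3 -m jog '[{"rotation":[0,0,0],"travel":[-3,-1.2,0],"jaw":-1},{"rotation":[0,0,0],"travel":[-3,-1.2,0],"jaw":-1},{"rotation":[0,0,0],"travel":[0,0,0],"jaw":-1}]' 70
python3 gap.py s17; python3 -c "
from h import *
t=bot.camera('top');crop('pics/t17.png',t,280,140,400,260,5)"
```

```text
time: 16.08
ee_pos: [0.5748, 0.1081, 0.2131]
tcp_rot: [-89.8, -0.2, 149.3]
wrist_force: [-19.5, -4.5, 7.2]
opening: 0.0143
220 [(73, 70, 68), (64, 61, 57), (73, 71, 70), (70, 67, 63), (72, 68, 61), (116, 101, 88)]
221 [(54, 47, 48), (66, 65, 62), (61, 60, 60), (63, 63, 62), (72, 69, 64), (94, 84, 75)]
222 [(60, 57, 56), (75, 70, 68), (70, 68, 67), (69, 69, 67), (75, 72, 69), (103, 95, 87)]
223 [(58, 56, 55), (87, 85, 81), (73, 72, 71), (64, 61, 59), (53, 48, 49), (70, 68, 65)]
224 [(54, 52, 49), (67, 65, 61), (62, 62, 61), (50, 46, 44), (49, 43, 43), (55, 54, 55)]
225 [(44, 43, 42), (51, 48, 44), (48, 43, 45), (46, 45, 41), (39, 31, 31), (42, 40, 37)]
226 [(48, 46, 44), (50, 48, 43), (47, 42, 41), (42, 40, 38), (45, 46, 45), (44, 42, 41)]
227 [(48, 46, 40), (46, 41, 41), (48, 47, 43), (46, 41, 41), (45, 39, 40), (41, 41, 38)]
228 [(49, 46, 46), (46, 44, 42), (51, 50, 45), (41, 35, 36), (43, 44, 39), (46, 44, 45)]
229 [(45, 42, 39), (43, 46, 43), (53, 50, 48), (52, 48, 46), (48, 45, 44), (47, 49, 44)]
230 [(49, 45, 44), (42, 39, 36), (48, 45, 46), (49, 46, 45), (43, 42, 43), (38, 39, 
[... 1055 characters left out ...]
0, 86), (88, 85, 85), (82, 81, 78)]
243 [(166, 165, 165), (153, 151, 150), (101, 100, 96), (121, 115, 117), (117, 115, 114), (68, 63, 63)]
244 [(106, 91, 91), (104, 104, 105), (88, 88, 89), (43, 45, 41), (37, 30, 31), (39, 38, 34)]
245 [(190, 47, 40), (167, 66, 58), (108, 72, 73), (36, 35, 32), (41, 43, 37), (36, 40, 33)]
246 [(177, 46, 38), (187, 50, 44), (190, 51, 45), (111, 47, 43), (50, 46, 45), (46, 49, 46)]
247 [(165, 44, 40), (186, 52, 45), (203, 57, 50), (208, 55, 53), (165, 42, 38), (74, 38, 38)]
248 [(136, 45, 44), (153, 42, 40), (174, 50, 46), (194, 53, 49), (206, 59, 52), (206, 55, 49)]
249 [(129, 40, 36), (130, 40, 41), (141, 49, 41), (160, 47, 42), (183, 52, 51), (199, 52, 46)]
```

View pics/s17.png

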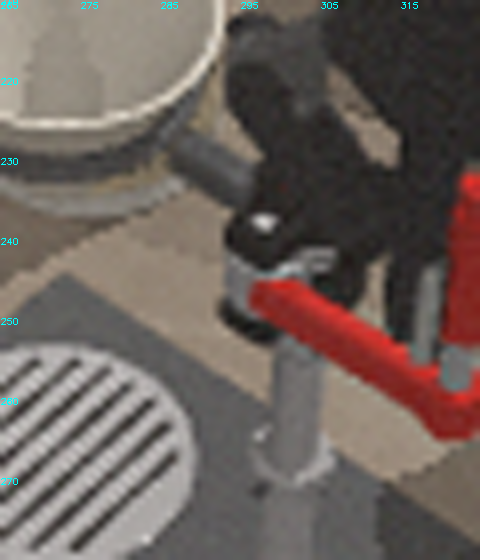

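```bash
python3 - <<'E'
import cv2,numpy as np
a=cv2.imread("pics/s14.png",0).astype(np.float32)
def m(n,reg):
    b=cv2.imread(f"pics/{n}.png",0).astype(np.float32)
    x0,y0,x1,y1=reg
    t=a[y0:y1,x0:x1]; r=cv2.matchTemplate(b[y0-24:y1+24,x0-24:x1+24],t,cv2.TM_CCOEFF_NORMED)
    _,v,_,l=cv2.minMaxLoc(r); print(n,reg,(l[0]-24)/8,(l[1]-24)/8,round(v,3))
for n in("s13","s16","s17"):
    m(n,(236,205,290,250)); m(n,(236,205,275,245)); m(n,(270,240,345,275)); m(n,(220,305,265,360))
    m(n,(255,425,340,500)) # stop ring: should be 0
E
```

```text
s13 (236, 205, 290, 250) 0.125 1.25 0.974
s13 (236, 205, 275, 245) 0.125 1.25 0.978
s13 (270, 240, 345, 275) 0.125 1.0 0.947
s13 (220, 305, 265, 360) -0.125 1.25 0.985
s13 (255, 425, 340, 500) 0.0 0.0 0.983
s16 (236, 205, 290, 250) 0.125 -0.375 0.974
s16 (236, 205, 275, 245) 0.125 -0.375 0.975
s16 (270, 240, 345, 275) -0.125 -0.5 0.932
s16 (220, 305, 265, 360) -0.75 -1.125 0.772
s16 (255, 425, 340, 500) 0.0 0.0 0.995
s17 (236, 205, 290, 250) 0.125 -0.375 0.974
s17 (236, 205, 275, 245) 0.125 -0.375 0.975
s17 (270, 240, 345, 275) 0.0 -0.5 0.924
s17 (220, 305, 265, 360) -0.75 -1.125 0.769
s17 (255, 425, 340, 500) 0.0 0.0 0.996
```

View pics/t17.png

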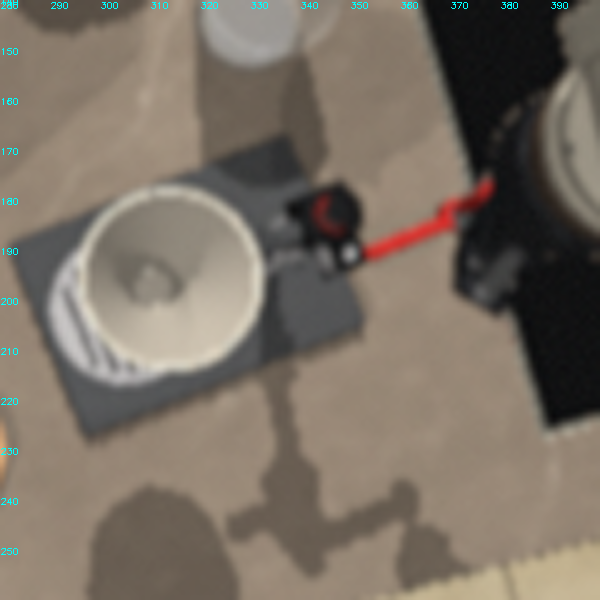

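```bash
python3 - <<'E'
from fit import *
p=least_squares(res,[.56,.25,.4,.12,1.3,.2,.12],loss="soft_l1").x
W=model(p)[0]
s=bot.camera("scene");t=bot.camera("top")
for n,th in(("a",0.),("b",.1)):
    L=[W((-.022-r*np.sin(th),-.05-r*np.cos(th),.1905)) for r in np.linspace(0,.064,9)]
    G=[W((-.022-.064*np.sin(th),-.05-.064*np.cos(th),z)) for z in np.linspace(.19,.255,7)]
    print(th,L[-1],W((-.022,-.05,0)))
    c1=f"pics/s18{n}.png";c2=f"pics/t18{n}.png"
    crop(c1,s,285,200,345,280,6,proj("scene",np.array(L+G)))
    crop(c2,t,330,150,400,210,6,proj("top",np.array(L+G)))
a=[np.hstack([cv2.imread(f"pics/{v}18{n}.png") for n in "ab"]) for v in "st"]
cv2.imwrite("pics/S18.png",a[0]);cv2.imwrite("pics/T18.png",a[1][:, :840][:, :800])
E
```

```text
0.0 [0.5799 0.1146 0.1905] [0.556 0.174 0.   ]
0.1 [0.5738 0.1125 0.1905] [0.556 0.174 0.   ]
```

View pics/S18.png

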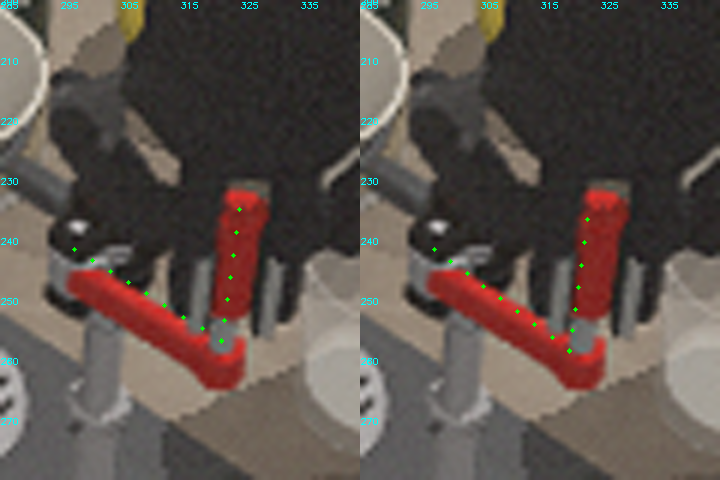

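View pics/T18.png

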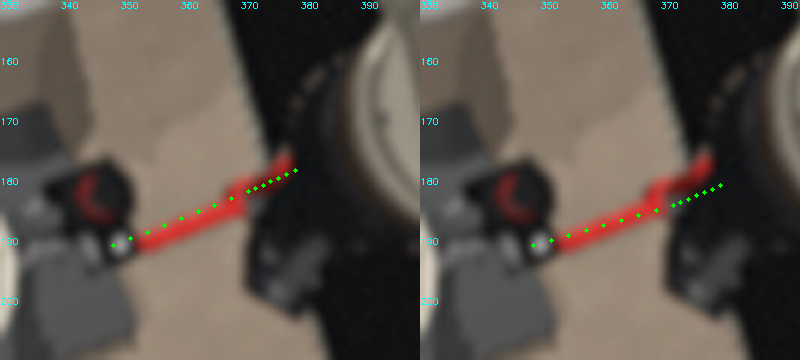

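```bash
python3 -m jog '[{"rotation":[0,0,0],"travel":[-1.2,-0.3,-0.8],"jaw":-1},{"rotation":[0,0,0],"travel":[0,0,0],"jaw":-1},{"rotation":[0,0,0],"travel":[0,0,0],"jaw":-1},{"rotation":[0,0,0],"travel":[0,0,0],"jaw":-1}]' 70
python3 gap.py s19 >/dev/null
python3 - <<'E'
import cv2,numpy as np
from workcell import bot
a=cv2.imread("pics/s14.png",0);b=cv2.imread("pics/s19.png",0)
for x0,y0,x1,y1 in((236,205,290,250),(236,205,275,245),(255,425,340,500)):
    r=cv2.matchTemplate(b[y0-24:y1+24,x0-24:x1+24],a[y0:y1,x0:x1],cv2.TM_CCOEFF_NORMED); _,v,_,l=cv2.minMaxLoc(r);print((l[0]-24)/8,(l[1]-24)/8,v)
cv2.imwrite("pics/s20.png",bot.camera("scene")[:,:,::-1])
E
```

```text
time: 16.77
ee_pos: [0.5746, 0.1081, 0.2129]
tcp_rot: [-89.9, -0.1, 149.3]
wrist_force: [-15.7, -3.4, 9.9]
opening: 0.0144
0.125 -0.375 0.9752249717712402
0.125 -0.375 0.9775397777557373
0.0 0.0 0.9948872923851013
```

View pics/s20.png

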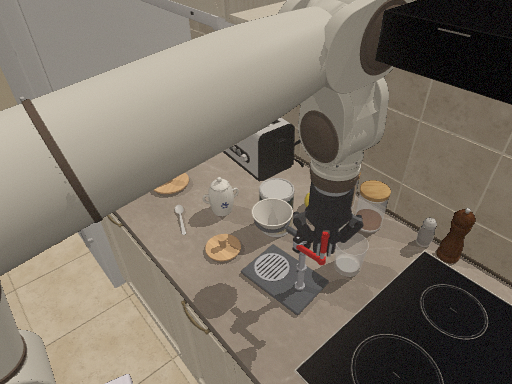

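```bash
python3 -c "
from workcell import bot
print(bot.job_done()); print(bot.get_obs()['ee_pos'])"
```

```text
the job is handed in; nothing more can be done
None
the job is handed in; nothing more can be done
```

I did the whole job in the order asked and handed it in at about 17 s. The arm finished still holding the lever's grip. The hand-in gives no verdict.

- **Lid:** it stands knob up on the bare worktop, left of and in front of the stand. I saw this in both cameras.
- **Height:** I took the open lever by its grip and raised the arm about 73 mm. There the collar's top met the red band's lower edge in the picture to within about 0.5 mm. While the cam clamped, the collar crept up about 1.2 mm, judged from the picture shift and the gripper height. It probably ended about 1 mm high. I could not see the band at the end because the gripper hid it, and I left this uncorrected.
- **Lever:** it is shut against its stop. The lever lines up with the 0 rad overlay in both views. The tool's own path from where it started came out about 5° short, which I put down to the grip sitting off-centre in the pads.
- **Force:** on reaching the stop the wrist force rose briefly to about 56 N. I backed off, and it was about 19 N at hand-in, mostly holding the lever shut.
- **Other things:** the glass, tin, sugar pot and spoon looked unmoved in the last picture.

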